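Find the fullest tin of brass rings by heft

ROBOT

A 7-joint arm with a two-finger parallel gripper is mounted at the origin on the work surface. World frame = base frame: x ahead of the robot, y to its left, z up, the work surface at z = 0. Lengths are in m, angles in rad, forces in N, time in s.
With the tool pointing down it reaches from about 0.35 to 0.9 m from the base axis. Payload 19.9 kg.
Tool frame: the origin (TCP) lies between the finger pads; the fingertips stand 19 mm ahead of it and the grasp point (between the pads) is the TCP (arm.tcp_to_tips is the distance from the TCP to the fingertips, in m); z points along the fingers, y is the line along which they close (so a half turn about z gives the same grasp; the last joint's range is limited). The gripper opens to 94 mm and grips with 3 to 60 N. Pads are 16 mm wide; open, the fingers measure 119 mm over their backs; the gripper's body (75 mm by 177 mm) begins 78 mm behind the grasp point.
Start: joints at [-1.149, 0.417, -0.01, 1.614, 0.005, 1.111, -0.053], TCP at [0.28, 0.559, 0.224] pointing down, gripper open.
Joint ranges: [-2.81, 2.81], [-0.39, 2.02], [-1.27, 1.25], [0.06, 2.57], [-1.19, 4.33], [0.19, 2], [-2.82, 2.82]. Speed limits (rad/s): [1.89, 1.89, 2.39, 2.39, 3.01, 3.01, 3.01].

INTERFACE

Orientations are given as a 3x3 rotation matrix whose columns are the frame's x, y, z axes.
In Python, from workcell import arm, eyes gives the robot as it stands. The module is installed in compiled form; this text tells all that it offers.
- The arm moves only by the tool step_arm, never from a script. Its argument "plan" is a list of rows, each a list of 3 entries, a list of its own where there are three numbers: the finger opening in mm, from 0 to 94, then the shift along the tool's x, y, z in mm, then the turn, a rotation vector about the tool's x, y, z in rad. A call has 1 to 10 rows; each row is the pose to reach, as a shift and turn from the pose commanded when the call began, along the tool's axes at that moment; what a row does not reach only later rows make up. A row lasts 1/8 s, in which the tool goes at most 62.5 mm and 10.7 degrees, less where a joint would pass 70% of its speed; a pose out of reach is approached as far as the arm can. A call with a gripper value outside its range is refused whole. The fingers move at their own pace and stop on an object; the grip force is fixed at half the most. Time passes only in rows, so rows that repeat a pose let the fingers close. It gives the time, the measured TCP pose, the force, the opening and the grip force at its end, in the units of the state.
- arm.sense(): the state, without advancing time (a new reading comes with each control period).
- eyes.grab_frame(name): name is "scene" or "top"; returns a dict with "color" (420x560x3 uint8, red, green, blue), "range_z" (420x560 float32, m along the optical axis (not along the pixel's ray), 0 where there is no reading), "mtx" (3x3 intrinsics, pixels), "rvec" (rotation vector, rad) and "tvec" (3), from world to camera coordinates, as OpenCV has them. Camera axes: x right, y down, z forward; pixel columns grow to the right and rows downward; lengths in m; the calibration is good to about 2 mm. A picture is of the moment at which its call begins.
- arm.hand_in(): hands the job in; it is judged then, once.
The state is a dict: "time_s": time; "joint_pos": joint angles; "joint_vel": joint speeds; "joint_torque": joint torques, N m; "eef_pos": TCP position; "tcp_rot": TCP orientation; "wrist_force": force on the tool from outside, world axes, zero at the start; "wrist_torque": the same for the moment, N m; "width": finger opening in m; "finger_force": force on a finger pad.
Only numpy, scipy, OpenCV 4.12 (cv2) and the standard library are available. Lean on these libraries where they do the work, as an engineer would, in place of code of your own. Each camera call takes 0.05 s, during which the arm holds its last target. There are 200 camera calls.

TASK

Three identical closed tins of brass rings stand in a row on the fittings counter and only their weight tells how much is left in each: working from the robot's left to its right, lift each tin clear of the counter to feel its weight, and set it back upright where it stood before you lift the next. Then hold up the heaviest, upright and still about 20 cm above the counter, ready to hand over, with the other two standing in their places; finish while holding it in the grip, do not put it down again. Do not drop or tip over a tin, and leave the fittings, tools and bottle around them where they are.

Things in the scene. Friction and masses are not known exactly. Their poses are not given: they have to be found in the camera images.
- tin_left: closed round steel tin with slip lid, 60 mm in diameter, 85 mm high, rigid and straight-sided (the lid, top 16 mm, and foot seam stand out under 1 mm); origin at the centre of its underside, z up. Stands farthest to the robot's left (+y). With contents the tins weigh 0.2 to 0.75 kg, the heaviest at least 0.18 kg more than the others; which it is changes from run to run.
- tin_middle: closed round steel tin with slip lid, 60 mm in diameter, 85 mm high, rigid and straight-sided (the lid, top 16 mm, and foot seam stand out under 1 mm); origin at the centre of its underside, z up. Stands between the other two. Looks like the other two; the loose stack of brass rings inside has 4 mm of play.
- tin_right: closed round steel tin with slip lid, 60 mm in diameter, 85 mm high, rigid and straight-sided (the lid, top 16 mm, and foot seam stand out under 1 mm); origin at the centre of its underside, z up. Stands farthest to the robot's right (-y). Looks like the other two; the loose stack of brass rings inside has 4 mm of play.
- table: the plywood counter top, its surface at z = 0; the tins stand straight on it. Fixed on it: a row of bins 125 mm high beyond x = 0.8 m; pipe-welding iron in its stand (145 mm high) and cradle of pipes (72 mm) at the left, y above 0.36 m; drawer chest (145 mm) and clipboard lying flat at the right, y below -0.36 m
- coupling: bystander between the left and middle tins: beige plastic coupling standing on end, 36 mm in diameter, 41 mm high with its brass thread upward; origin at the centre of its underside
- nipple: bystander between the middle and right tins: brass threaded nipple standing on end, 34 mm over its collar, 44 mm high; origin at the centre of its underside
- elbow: bystander nearer the robot: beige plastic elbow lying flat, legs 36 mm along its +x and +y, 34 mm high; origin under its corner
- tape_roll: bystander nearer the robot: flat white roll of thread tape, 54 mm in diameter, 14 mm high; origin at the centre of its underside
- spanner: bystander beyond the tins: steel spanner 200 mm long lying along its x axis; origin under its middle
- shears: bystander beyond the tins: plastic-pipe shears lying on their side, about 210 mm long along their y axis and 70 mm wide, 20 mm high; origin under the pivot's body
- cleaner: bystander at the robot's right: upright white bottle, 60 mm in diameter, 170 mm high; origin at the centre of its underside
There are look-alikes about, which are no part of the job. What is shaped like the tin_left but green is not meant.

How it is judged:
On the way, in this order (a step that is already met when the one before it is completed fails the run):
1. the left tin is lifted clear of the counter, over 20 mm, in the grip, the other two standing (height (world z) of tin_left above 0.02 m and contact force between the fingers and tin_left above 1 N and contact force between tin_left and table below 0.05 N and angle between tin_left's own z axis and vertical below 0.35 rad and contact force between each of tin_middle, tin_right and table above 0.5 N and height (world z) of each of tin_middle, tin_right below 0.006 m and angle between each of tin_middle, tin_right's own z axis and vertical below 0.1 rad and distance of each of tin_middle, tin_right from where it was at the start of the episode below 0.04 m), for 0.3 s.
2. with the left tin standing back in its place, the middle tin is lifted clear, over 20 mm, in the grip (height (world z) of tin_middle above 0.02 m and contact force between the fingers and tin_middle above 1 N and contact force between tin_middle and table below 0.05 N and angle between tin_middle's own z axis and vertical below 0.35 rad and contact force between each of tin_left, tin_right and table above 0.5 N and height (world z) of each of tin_left, tin_right below 0.006 m and angle between each of tin_left, tin_right's own z axis and vertical below 0.1 rad and distance of each of tin_left, tin_right from where it was at the start of the episode below 0.04 m), for 0.3 s.
3. with the left and middle tins standing in their places, the right tin is lifted clear, over 20 mm, in the grip (height (world z) of tin_right above 0.02 m and contact force between the fingers and tin_right above 1 N and contact force between tin_right and table below 0.05 N and angle between tin_right's own z axis and vertical below 0.35 rad and contact force between each of tin_left, tin_middle and table above 0.5 N and height (world z) of each of tin_left, tin_middle below 0.006 m and angle between each of tin_left, tin_middle's own z axis and vertical below 0.1 rad and distance of each of tin_left, tin_middle from where it was at the start of the episode below 0.04 m), for 0.3 s.
At the end, for the whole second after the job is handed in: the heaviest tin is held still in the fingers, within 20 degrees of upright, its underside over 150 mm above the counter, touching nothing else; the two lighter tins stand at rest on the counter, upright, untouched, within 40 mm of where they started (((height (world z) of tin_left above 0.15 m and contact force between the fingers and tin_left above 1 N and contact force between tin_left and table below 0.05 N and angle between tin_left's own z axis and vertical below 0.35 rad and linear speed of tin_left below 0.05 m/s and contact force between tin_left and cleaner below 0.05 N and (contact force between tin_middle and table between 0.5 and 5.2 N and height (world z) of tin_middle below 0.006 m and angle between tin_middle's own z axis and vertical below 0.1 rad and distance of tin_middle from where it was at the start of the episode below 0.04 m and contact force between the fingers and tin_middle below 0.05 N and linear speed of tin_middle below 0.02 m/s) and (contact force between tin_right and table between 0.5 and 5.2 N and height (world z) of tin_right below 0.006 m and angle between tin_right's own z axis and vertical below 0.1 rad and distance of tin_right from where it was at the start of the episode below 0.04 m and contact force between the fingers and tin_right below 0.05 N and linear speed of tin_right below 0.02 m/s)) or (height (world z) of tin_middle above 0.15 m and contact force between the fingers and tin_middle above 1 N and contact force between tin_middle and table below 0.05 N and angle between tin_middle's own z axis and vertical below 0.35 rad and linear speed of tin_middle below 0.05 m/s and contact force between tin_middle and cleaner below 0.05 N and (contact force between tin_left and table between 0.5 and 5.2 N and height (world z) of tin_left below 0.006 m and angle between tin_left's own z axis and vertical below 0.1 rad and distance of tin_left from where it was at the start of the episode below 0.04 m and contact force between the fingers and tin_left below 0.05 N and linear speed of tin_left below 0.02 m/s) and (contact force between tin_right and table between 0.5 and 5.2 N and height (world z) of tin_right below 0.006 m and angle between tin_right's own z axis and vertical below 0.1 rad and distance of tin_right from where it was at the start of the episode below 0.04 m and contact force between the fingers and tin_right below 0.05 N and linear speed of tin_right below 0.02 m/s)) or (height (world z) of tin_right above 0.15 m and contact force between the fingers and tin_right above 1 N and contact force between tin_right and table below 0.05 N and angle between tin_right's own z axis and vertical below 0.35 rad and linear speed of tin_right below 0.05 m/s and contact force between tin_right and cleaner below 0.05 N and (contact force between tin_left and table between 0.5 and 5.2 N and height (world z) of tin_left below 0.006 m and angle between tin_left's own z axis and vertical below 0.1 rad and distance of tin_left from where it was at the start of the episode below 0.04 m and contact force between the fingers and tin_left below 0.05 N and linear speed of tin_left below 0.02 m/s) and (contact force between tin_middle and table between 0.5 and 5.2 N and height (world z) of tin_middle below 0.006 m and angle between tin_middle's own z axis and vertical below 0.1 rad and distance of tin_middle from where it was at the start of the episode below 0.04 m and contact force between the fingers and tin_middle below 0.05 N and linear speed of tin_middle below 0.02 m/s)))); the arm keeps its last pose, push and grip.
It fails at once if a tin is dropped, thrown or knocked over: its underside's centre is over 15 mm above the counter with no finger touching it ((height (world z) of tin_left above 0.015 m and contact force between the fingers and tin_left below 0.01 N) or (height (world z) of tin_middle above 0.015 m and contact force between the fingers and tin_middle below 0.01 N) or (height (world z) of tin_right above 0.015 m and contact force between the fingers and tin_right below 0.01 N)).
It fails at once if a tin is tipped by more than 40 degrees (angle between any of tin_left, tin_middle, tin_right's own z axis and vertical above 0.7 rad).
It fails at once if a bystander (fitting, tape roll, tool or bottle) is moved by more than 25 mm or the bottle is tipped (distance of any of coupling, nipple, elbow, tape_roll, spanner, shears, cleaner from where it was at the start of the episode above 0.025 m or angle between cleaner's own z axis and vertical above 0.4 rad).
It also fails if it takes over 72 s, if anything falls off the work surface, if the arm or the gripper's body presses on something with over 40 N, if the wrist force passes 120 N, or if a joint passes its speed limit or range.

## Working session

There is one attempt and no reset: what is moved stays moved. The work goes in short steps, Python scripts to look and compute and a tool call to move; the robot and the scene stay as the last step left them, time stands still between calls to the robot, and variables do not carry over. Pictures are saved under pics/ and viewed, at most 10 in all, crops included, and the job is handed in when it is done.

Besides the shell and the picture viewer there is one more tool, called after ">>>" as name(argument=value, ...) on one line, values as JSON. step_arm: Moves the arm, as the interface text tells. Its arguments: {"type":"object","properties":{"plan":{"type":"array"}},"required":["plan"]}

```bash
mkdir -p pics; cat > h.py <<'E'
import numpy as np, cv2
from workcell import arm, eyes
def grab(n):
    f=eyes.grab_frame(n); R=cv2.Rodrigues(np.array(f["rvec"],float))[0]; t=np.array(f["tvec"],float).ravel()
    K=np.array(f["mtx"]); z=f["range_z"]; v,u=np.mgrid[:z.shape[0],:z.shape[1]]
    c=np.stack([(u-K[0,2])/K[0,0]*z,(v-K[1,2])/K[1,1]*z,z],-1)
    f["P"]=(c-t)@R; f["P"][z==0]=np.nan
    return f
def save(f,name,crop=None,s=1):
    im=f["color"][...,::-1]
    if crop: im=im[crop[1]:crop[3],crop[0]:crop[2]]
    cv2.imwrite("pics/"+name,cv2.resize(im,None,fx=s,fy=s,interpolation=cv2.INTER_CUBIC))
E
python3 - <<'E'
from h import *
for n in("top","scene"):
    f=grab(n); save(f,n+"0.png",s=1.4)
s=arm.sense(); print(s["eef_pos"],np.round(s["tcp_rot"],3),s["wrist_force"],s["time_s"],s["width"])
E
```

```text
[0.2794452  0.55867494 0.22387574] [[-0.894  0.447 -0.   ]
 [ 0.447  0.894 -0.001]
 [-0.    -0.001 -1.   ]] [-0.38744009 -0.19564007 -0.32702915] 0.1 0.09382799140090448
```

View pics/top0.png

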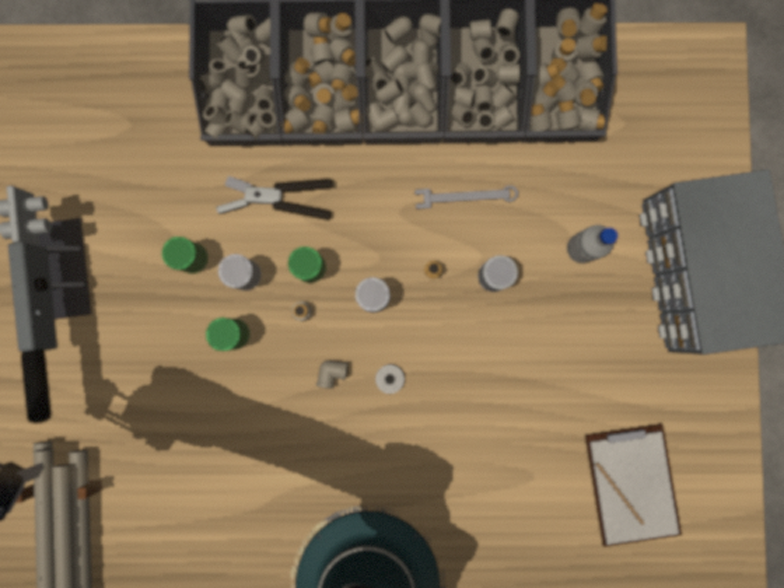

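View pics/scene0.png

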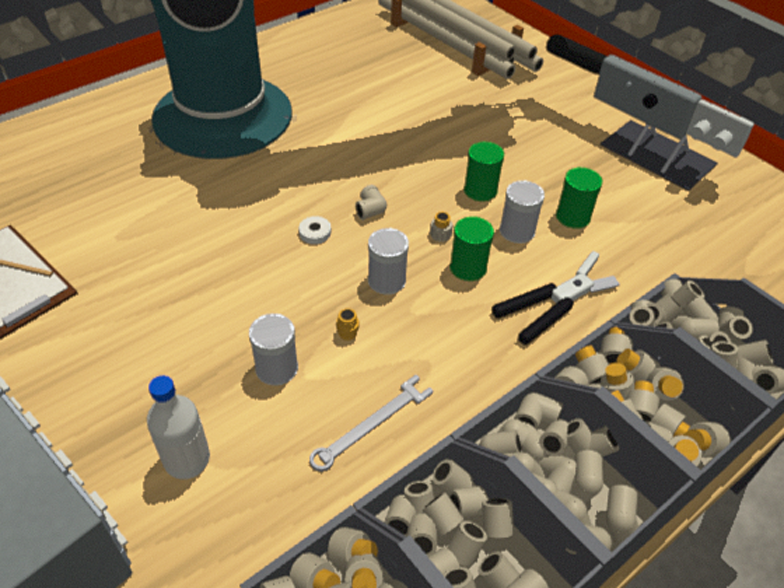

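The top view shows three silver tins at display px (236,271), (373,294) and (499,273). Three green look-alikes stand at (180,253), (306,264) and (224,334). The silver ones fit the description (steel, in a row). I'll measure all of them and confirm in one crop.

```bash
python3 - <<'E'
from h import *
f=grab("top"); save(f,"crop1.png",(100,120,440,290),2.3)
P=f["P"];c=f["color"].astype(int)
def top(n,u,v,zlo,zhi,r=26):
    u=int(u/1.4);v=int(v/1.4)
    p=P[v-r:v+r,u-r:u+r].reshape(-1,3); p=p[(p[:,2]>zlo)&(p[:,2]<zhi)]
    (x,y),rad=cv2.minEnclosingCircle((p[:,:2]*1000).astype(np.float32))
    print(n,len(p),"c",np.round([x,y]),"r",round(rad,1),"med",np.round(1000*np.median(p,0)))
for n,u,v in(("L",236,271),("M",373,294),("R",499,273),("gA",180,253),("gB",306,264),("gC",224,334)): top(n,u,v,.079,.092,19)
top("coup",303,311,.03,.05,12);top("nip",435,269,.035,.05,12);top("elbow",332,374,.02,.04,20);top("cleaner",600,240,.1,.18,26)
E
```

```text
L 463 c [584. 237.] r 30.8 med [585. 237.  86.]
M 456 c [542. -10.] r 30.8 med [541. -11.  86.]
R 460 c [ 580. -242.] r 31.1 med [ 581. -241.   86.]
gA 469 c [618. 340.] r 31.5 med [616. 339.  86.]
gB 455 c [599. 112.] r 31.0 med [598. 111.  86.]
gC 469 c [471. 258.] r 30.8 med [472. 258.  86.]
coup 87 c [511. 125.] r 16.1 med [513. 126.  42.]
nip 90 c [ 592. -125.] r 14.0 med [ 591. -124.   44.]
elbow 316 c [395.  67.] r 35.6 med [398.  70.  30.]
cleaner 480 c [ 634. -411.] r 29.7 med [ 630. -404.  122.]
```

View pics/crop1.png

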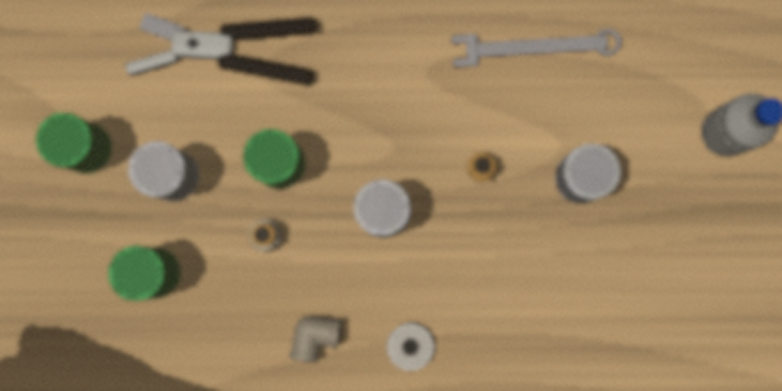

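The crop confirms it: the silver-lidded tins at crop px (157,168), (382,207) and (592,172) are left, middle and right, and the green ones are not meant. Heights (86) and radii (31) match the sizes given. Moving above the left tin now, with the grip axis about 30° from x, clear of the green tins.

>>> step_arm(plan=[[94,[-42,-15,0],[0,0,0.06]],[94,[-92,-34,0],[0,0,0.13]],[94,[-142,-52,0],[0,0,0.2]],[94,[-192,-70,0],[0,0,0.27]],[94,[-242,-88,0],[0,0,0.34]],[94,[-292,-106,0],[0,0,0.41]],[94,[-342,-124,0],[0,0,0.48]],[94,[-392,-142,0],[0,0,0.54]],[94,[-417,-152,0],[0,0,0.583]],[94,[-417,-152,0],[0,0,0.583]]])

```text
time_s: 1.4
eef_pos: [0.5853, 0.2349, 0.2241]
tcp_rot: [[-0.498, 0.867, -0.0], [0.867, 0.498, -0.001], [-0.001, -0.001, -1.0]]
wrist_force: [-0.2, 0.7, -0.2]
width: 0.0942
finger_force: 0.0
```

>>> step_arm(plan=[[94,[2,0,30],[0,0,0]],[94,[2,0,60],[0,0,0]],[94,[2,0,90],[0,0,0]],[94,[2,0,120],[0,0,0]],[94,[2,0,145],[0,0,0]],[94,[2,0,165],[0,0,0]],[94,[2,0,179],[0,0,0]],[94,[2,0,179],[0,0,0]]])

```text
time_s: 2.4
eef_pos: [0.583, 0.2384, 0.0448]
tcp_rot: [[-0.501, 0.866, -0.001], [0.866, 0.501, -0.0], [0.0, -0.001, -1.0]]
wrist_force: [0.3, -0.8, 0.1]
width: 0.0938
finger_force: 0.0
```

>>> step_arm(plan=[[50,[0,0,0],[0,0,0]],[50,[0,0,0],[0,0,0]],[50,[0,0,0],[0,0,0]],[50,[0,0,0],[0,0,0]],[50,[0,0,0],[0,0,0]],[50,[0,0,0],[0,0,0]]])

```text
time_s: 3.15
eef_pos: [0.5836, 0.2382, 0.0458]
tcp_rot: [[-0.5, 0.866, 0.0], [0.866, 0.5, 0.0], [-0.0, 0.0, -1.0]]
wrist_force: [-2.0, -1.2, 5.7]
width: 0.0606
finger_force: 30.0
```

>>> step_arm(plan=[[50,[0,0,-6],[0,0,0]],[50,[0,0,-14],[0,0,0]],[50,[0,0,-24],[0,0,0]],[50,[0,0,-34],[0,0,0]],[50,[0,0,-42],[0,0,0]],[50,[0,0,-45],[0,0,0]],[50,[0,0,-45],[0,0,0]],[50,[0,0,-45],[0,0,0]],[50,[0,0,-45],[0,0,0]],[50,[0,0,-45],[0,0,0]]])

```text
time_s: 4.4
eef_pos: [0.5835, 0.2382, 0.0903]
tcp_rot: [[-0.5, 0.866, -0.0], [0.866, 0.5, -0.0], [-0.0, -0.0, -1.0]]
wrist_force: [-0.6, 0.2, -2.9]
width: 0.0603
finger_force: 30.0
```

>>> step_arm(plan=[[50,[0,0,0],[0,0,0]],[50,[0,0,0],[0,0,0]]])

```text
time_s: 4.65
eef_pos: [0.5835, 0.2382, 0.0904]
tcp_rot: [[-0.5, 0.866, -0.0], [0.866, 0.5, -0.0], [-0.0, -0.0, -1.0]]
wrist_force: [0.1, -0.4, -1.8]
width: 0.0607
finger_force: 30.0
```

```bash
python3 - <<'E'
from h import *
for i in range(4):
    f=grab("scene"); s=arm.sense(); print(np.round(s["wrist_force"],2),np.round(s["joint_torque"],2),s["time_s"],np.round(s["eef_pos"],4))
save(f,"s1.png",(250,60,500,260),3)
E
```

```text
[-0.05  0.21 -1.96] [ 0.000e+00 -9.334e+01  7.080e+00 -3.652e+01 -3.000e-02  3.000e-02
  0.000e+00] 4.7 [0.5836 0.2382 0.0904]
[ 0.37  0.22 -1.72] [ 0.000e+00 -9.335e+01  7.080e+00 -3.652e+01 -3.000e-02  3.000e-02
  0.000e+00] 4.75 [0.5835 0.2382 0.0905]
[-1.04 -0.01 -1.95] [ 0.000e+00 -9.336e+01  7.080e+00 -3.652e+01 -3.000e-02  3.000e-02
 -0.000e+00] 4.8 [0.5835 0.2382 0.0905]
[ 0.77  0.77 -2.5 ] [ 0.000e+00 -9.336e+01  7.080e+00 -3.652e+01 -3.000e-02  3.000e-02
  0.000e+00] 4.85 [0.5835 0.2382 0.0905]
```

View pics/s1.png

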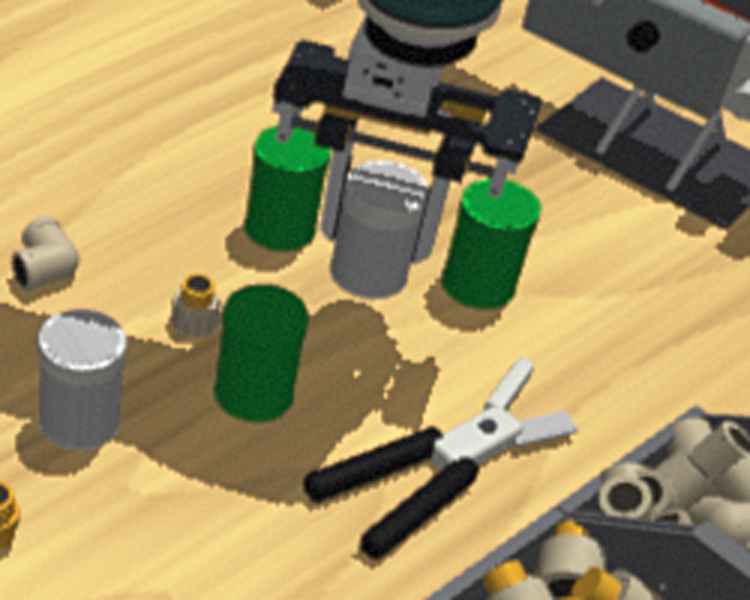

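The left tin hangs upright at about crop px (380,230), clear of the counter. It weighs about 2.0 N. Setting it back.

>>> step_arm(plan=[[50,[0,0,8],[0,0,0]],[50,[0,0,18],[0,0,0]],[50,[0,0,28],[0,0,0]],[50,[0,0,36],[0,0,0]],[50,[0,0,41],[0,0,0]],[50,[0,0,43],[0,0,0]],[50,[0,0,44],[0,0,0]],[50,[0,0,45],[0,0,0]],[50,[0,0,45],[0,0,0]],[50,[0,0,45],[0,0,0]]])

```text
time_s: 6.1
eef_pos: [0.5837, 0.2383, 0.0458]
tcp_rot: [[-0.5, 0.866, 0.0], [0.866, 0.5, 0.0], [-0.0, 0.0, -1.0]]
wrist_force: [-0.7, 0.2, 3.6]
width: 0.0605
finger_force: 30.0
```

>>> step_arm(plan=[[94,[0,0,0],[0,0,0]],[94,[0,0,0],[0,0,0]],[94,[0,0,0],[0,0,0]],[94,[0,0,0],[0,0,0]],[94,[0,0,0],[0,0,0]],[94,[0,0,0],[0,0,0]]])

```text
time_s: 6.85
eef_pos: [0.5836, 0.2382, 0.0455]
tcp_rot: [[-0.5, 0.866, 0.0], [0.866, 0.5, -0.0], [-0.0, -0.0, -1.0]]
wrist_force: [-0.5, -1.1, 0.7]
width: 0.094
finger_force: 0.0
```

>>> step_arm(plan=[[94,[0,0,-30],[0,0,0]],[94,[0,0,-75],[0,0,0]],[94,[0,0,-120],[0,0,0]],[94,[-20,-16,-130],[0,0,0.06]],[94,[-55,-45,-130],[0,0,0.15]],[94,[-95,-78,-130],[0,0,0.26]],[94,[-135,-111,-130],[0,0,0.37]],[94,[-170,-140,-130],[0,0,0.46]],[94,[-195,-161,-130],[0,0,0.524]],[94,[-195,-161,-130],[0,0,0.524]]])

```text
time_s: 8.1
eef_pos: [0.5411, -0.0138, 0.1753]
tcp_rot: [[0.005, 1.0, -0.0], [1.0, -0.005, -0.001], [-0.001, -0.0, -1.0]]
wrist_force: [0.7, 0.3, 0.1]
width: 0.0944
finger_force: 0.0
```

```bash
python3 - <<'E'
from h import *
f=grab("top"); s=arm.sense(); print(np.round(s["eef_pos"],4),np.round(s["tcp_rot"],3).tolist())
P=f["P"]
u,v,r=int(236/1.4),int(271/1.4),22
p=P[v-r:v+r,u-r:u+r].reshape(-1,3);p=p[(p[:,2]>.079)&(p[:,2]<.095)]
print(len(p),cv2.minEnclosingCircle((p[:,:2]*1000).astype(np.float32)),np.median(p,0))
E
```

```text
[ 0.5415 -0.0118  0.1753] [[0.001, 1.0, -0.0], [1.0, -0.001, -0.0], [-0.0, -0.0, -1.0]]
468 ((585.1918334960938, 237.7742462158203), 30.884218215942383) [0.58494521 0.23690957 0.08620494]
```

The left tin stands in place (585,238). Now the middle tin: down 130 mm.

>>> step_arm(plan=[[94,[1,0,25],[0,0,0]],[94,[1,0,55],[0,0,0]],[94,[1,0,85],[0,0,0]],[94,[1,0,110],[0,0,0]],[94,[1,0,125],[0,0,0]],[94,[1,0,130],[0,0,0]],[94,[1,0,130],[0,0,0]]])

```text
time_s: 9.02
eef_pos: [0.5419, -0.01, 0.0458]
tcp_rot: [[-0.0, 1.0, 0.0], [1.0, 0.0, 0.0], [0.0, 0.0, -1.0]]
wrist_force: [-0.6, -1.1, 0.7]
width: 0.0942
finger_force: 0.0
```

>>> step_arm(plan=[[50,[0,0,0],[0,0,0]],[50,[0,0,0],[0,0,0]],[50,[0,0,0],[0,0,0]],[50,[0,0,0],[0,0,0]],[50,[0,0,0],[0,0,0]],[50,[0,0,0],[0,0,0]]])

```text
time_s: 9.78
eef_pos: [0.5416, -0.0102, 0.0456]
tcp_rot: [[-0.0, 1.0, -0.0], [1.0, 0.0, 0.0], [0.0, -0.0, -1.0]]
wrist_force: [-3.0, 0.2, 5.5]
width: 0.0607
finger_force: 30.0
```

>>> step_arm(plan=[[50,[0,0,-6],[0,0,0]],[50,[0,0,-14],[0,0,0]],[50,[0,0,-24],[0,0,0]],[50,[0,0,-34],[0,0,0]],[50,[0,0,-42],[0,0,0]],[50,[0,0,-45],[0,0,0]],[50,[0,0,-45],[0,0,0]],[50,[0,0,-45],[0,0,0]],[50,[0,0,-45],[0,0,0]],[50,[0,0,-45],[0,0,0]]])

```text
time_s: 11.02
eef_pos: [0.5416, -0.0102, 0.0903]
tcp_rot: [[0.0, 1.0, -0.0], [1.0, -0.0, -0.0], [-0.0, -0.0, -1.0]]
wrist_force: [0.3, 0.6, -4.5]
width: 0.0605
finger_force: 30.0
```

```bash
python3 - <<'E'
from h import *
for i in range(4):
    f=grab("scene"); s=arm.sense(); print(np.round(s["wrist_force"],2),s["time_s"],np.round(s["eef_pos"],4),s["finger_force"])
save(f,"s2.png",(170,60,420,260),3)
E
```

```text
[ 0.03  0.69 -4.05] 11.075 [ 0.5417 -0.0102  0.0904] 29.998757913708687
[ 0.04 -0.39 -4.72] 11.125 [ 0.5417 -0.0102  0.0904] 29.998697508126497
[-0.25  0.22 -3.47] 11.175 [ 0.5417 -0.0102  0.0904] 29.998781299218535
[-0.05 -0.18 -5.25] 11.225 [ 0.5417 -0.0102  0.0904] 29.99865163117647
```

View pics/s2.png

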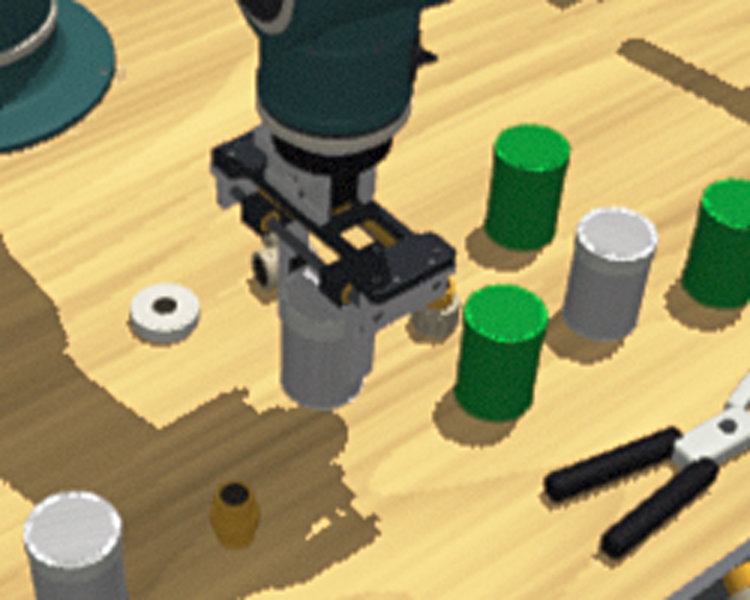

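The middle tin is upright in the grip at about crop px (320,350) and weighs about 4.4 N. The left tin stands at (610,270). Setting the middle one back.

>>> step_arm(plan=[[50,[0,0,8],[0,0,0]],[50,[0,0,18],[0,0,0]],[50,[0,0,28],[0,0,0]],[50,[0,0,36],[0,0,0]],[50,[0,0,41],[0,0,0]],[50,[0,0,43],[0,0,0]],[50,[0,0,44],[0,0,0]],[50,[0,0,45],[0,0,0]],[50,[0,0,45],[0,0,0]],[50,[0,0,45],[0,0,0]]])

```text
time_s: 12.48
eef_pos: [0.5419, -0.0102, 0.0457]
tcp_rot: [[0.0, 1.0, 0.0], [1.0, -0.0, -0.0], [-0.0, 0.0, -1.0]]
wrist_force: [-0.8, 1.2, -0.6]
width: 0.0607
finger_force: 30.0
```

>>> step_arm(plan=[[94,[0,0,0],[0,0,0]],[94,[0,0,0],[0,0,0]],[94,[0,0,0],[0,0,0]],[94,[0,0,0],[0,0,0]],[94,[0,0,0],[0,0,0]],[94,[0,0,0],[0,0,0]]])

```text
time_s: 13.22
eef_pos: [0.5417, -0.0102, 0.0455]
tcp_rot: [[0.0, 1.0, 0.0], [1.0, -0.0, -0.0], [-0.0, 0.0, -1.0]]
wrist_force: [0.4, 0.6, 0.4]
width: 0.094
finger_force: 0.0
```

>>> step_arm(plan=[[94,[0,0,-30],[0,0,0]],[94,[0,0,-75],[0,0,0]],[94,[0,0,-120],[0,0,0]],[94,[-20,3,-130],[0,0,0]],[94,[-62,10,-130],[0,0,0]],[94,[-112,19,-130],[0,0,0]],[94,[-162,28,-130],[0,0,0]],[94,[-205,35,-130],[0,0,0]],[94,[-231,39,-130],[0,0,0]],[94,[-231,39,-130],[0,0,0]]])

```text
time_s: 14.48
eef_pos: [0.5797, -0.244, 0.1744]
tcp_rot: [[0.003, 1.0, -0.002], [1.0, -0.003, -0.001], [-0.001, -0.002, -1.0]]
wrist_force: [0.3, 0.9, 0.2]
width: 0.094
finger_force: 0.0
```

```bash
python3 - <<'E'
from h import *
f=grab("top"); s=arm.sense(); print(np.round(s["eef_pos"],4),np.round(s["tcp_rot"],3).tolist())
P=f["P"]
u,v,r=int(373/1.4),int(294/1.4),22
p=P[v-r:v+r,u-r:u+r].reshape(-1,3);p=p[(p[:,2]>.079)&(p[:,2]<.095)]
print(len(p),cv2.minEnclosingCircle((p[:,:2]*1000).astype(np.float32)),np.median(p,0))
E
```

```text
[ 0.5799 -0.2422  0.1744] [[0.002, 1.0, -0.001], [1.0, -0.002, -0.0], [-0.0, -0.001, -1.0]]
459 ((543.0662841796875, -10.439339637756348), 30.578927993774414) [ 0.5436602  -0.01085251  0.08593837]
```

The middle tin is back in place (543,-10). Now the right tin.

>>> step_arm(plan=[[94,[0,0,25],[0,0,0]],[94,[0,0,55],[0,0,0]],[94,[0,0,85],[0,0,0]],[94,[0,0,110],[0,0,0]],[94,[0,0,125],[0,0,0]],[94,[0,0,130],[0,0,0]],[94,[0,0,130],[0,0,0]]])

```text
time_s: 15.4
eef_pos: [0.5809, -0.2411, 0.0458]
tcp_rot: [[-0.0, 1.0, 0.0], [1.0, 0.0, -0.0], [-0.0, 0.0, -1.0]]
wrist_force: [0.3, 0.5, 0.2]
width: 0.0939
finger_force: 0.0
```

>>> step_arm(plan=[[50,[0,0,0],[0,0,0]],[50,[0,0,0],[0,0,0]],[50,[0,0,0],[0,0,0]],[50,[0,0,0],[0,0,0]],[50,[0,0,0],[0,0,0]],[50,[0,0,0],[0,0,0]]])

```text
time_s: 16.15
eef_pos: [0.5806, -0.2412, 0.0457]
tcp_rot: [[0.0, 1.0, -0.0], [1.0, -0.0, -0.0], [-0.0, -0.0, -1.0]]
wrist_force: [-4.0, 0.9, 5.2]
width: 0.0596
finger_force: 30.0
```

>>> step_arm(plan=[[50,[0,0,-6],[0,0,0]],[50,[0,0,-14],[0,0,0]],[50,[0,0,-24],[0,0,0]],[50,[0,0,-34],[0,0,0]],[50,[0,0,-42],[0,0,0]],[50,[0,0,-45],[0,0,0]],[50,[0,0,-45],[0,0,0]],[50,[0,0,-45],[0,0,0]],[50,[0,0,-45],[0,0,0]],[50,[0,0,-45],[0,0,0]]])

```text
time_s: 17.4
eef_pos: [0.5806, -0.2412, 0.0903]
tcp_rot: [[0.0, 1.0, -0.0], [1.0, -0.0, -0.0], [-0.0, -0.0, -1.0]]
wrist_force: [0.5, 0.2, -6.2]
width: 0.06
finger_force: 30.0
```

```bash
python3 - <<'E'
from h import *
for i in range(5):
    f=grab("scene"); s=arm.sense(); print(np.round(s["wrist_force"],2),s["time_s"],np.round(s["eef_pos"],4),s["finger_force"])
save(f,"s3.png",(80,100,330,360),2.3)
E
```

```text
[-0.61  0.21 -6.93] 17.45 [ 0.5807 -0.2412  0.0904] 29.99887985206442
[ 0.29  0.24 -6.62] 17.5 [ 0.5807 -0.2412  0.0904] 29.998892299627187
[-0.7   0.33 -6.09] 17.55 [ 0.5807 -0.2412  0.0904] 29.998884252017888
[-0.61  0.3  -6.02] 17.6 [ 0.5807 -0.2412  0.0904] 29.99888396825554
[ 1.17 -0.63 -5.94] 17.65 [ 0.5807 -0.2412  0.0905] 29.998861327730992
```

View pics/s3.png

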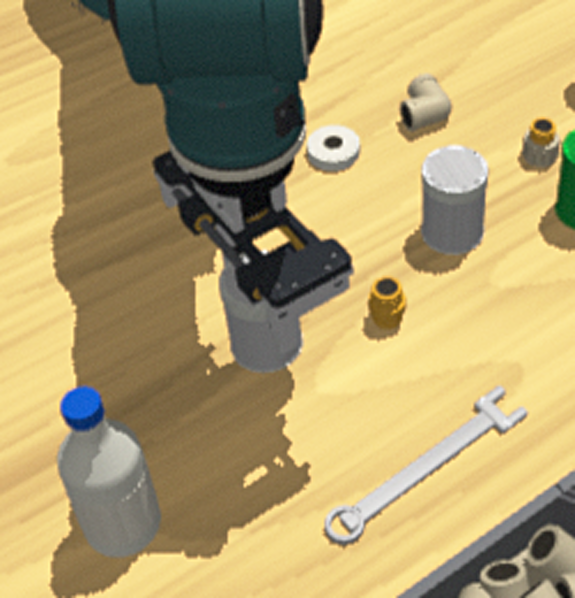

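The right tin is upright in the grip at about crop px (262,310) and weighs about 6.3 N, against 4.4 N and 2.0 N for the others. It is the heaviest, so I'll raise it straight up from here to about 200 mm.

>>> step_arm(plan=[[50,[0,0,-8],[0,0,0]],[50,[0,0,-24],[0,0,0]],[50,[0,0,-44],[0,0,0]],[50,[0,0,-66],[0,0,0]],[50,[0,0,-88],[0,0,0]],[50,[0,0,-110],[0,0,0]],[50,[0,0,-130],[0,0,0]],[50,[0,0,-146],[0,0,0]],[50,[0,0,-154],[0,0,0]],[50,[0,0,-156],[0,0,0]]])

```text
time_s: 18.9
eef_pos: [0.5807, -0.2411, 0.2467]
tcp_rot: [[-0.0, 1.0, 0.0], [1.0, 0.0, -0.0], [-0.0, 0.0, -1.0]]
wrist_force: [0.4, -0.2, -6.7]
width: 0.0595
finger_force: 30.0
```

>>> step_arm(plan=[[50,[0,0,0],[0,0,0]],[50,[0,0,0],[0,0,0]],[50,[0,0,0],[0,0,0]],[50,[0,0,0],[0,0,0]],[50,[0,0,0],[0,0,0]],[50,[0,0,0],[0,0,0]],[50,[0,0,0],[0,0,0]],[50,[0,0,0],[0,0,0]]])

```text
time_s: 19.9
eef_pos: [0.5807, -0.2412, 0.2465]
tcp_rot: [[-0.0, 1.0, 0.0], [1.0, 0.0, -0.0], [-0.0, 0.0, -1.0]]
wrist_force: [1.2, 0.2, -6.5]
width: 0.0599
finger_force: 30.0
```

```bash
python3 - <<'E'
from h import *
for i in range(12):
    f=grab("scene"); s=arm.sense(); print(np.round(s["wrist_force"],2))
print(s["time_s"],s["eef_pos"],s["finger_force"])
save(f,"s4.png",s=1.4)
E
```

```text
[ 1.1  -0.85 -7.03]
[-0.18 -0.5  -6.98]
[ 0.25 -0.   -6.86]
[ 0.05  0.23 -6.8 ]
[-0.08 -0.58 -6.73]
[ 0.33 -0.45 -6.32]
[-0.58  0.01 -6.68]
[ 0.21 -0.5  -6.34]
[ 0.04 -1.09 -5.98]
[-0.09  0.32 -6.29]
[ 0.07  0.25 -6.92]
[ 0.7   0.05 -6.66]
20.5 [ 0.58071483 -0.24119641  0.2465    ] 29.998907788576616
```

View pics/s4.png

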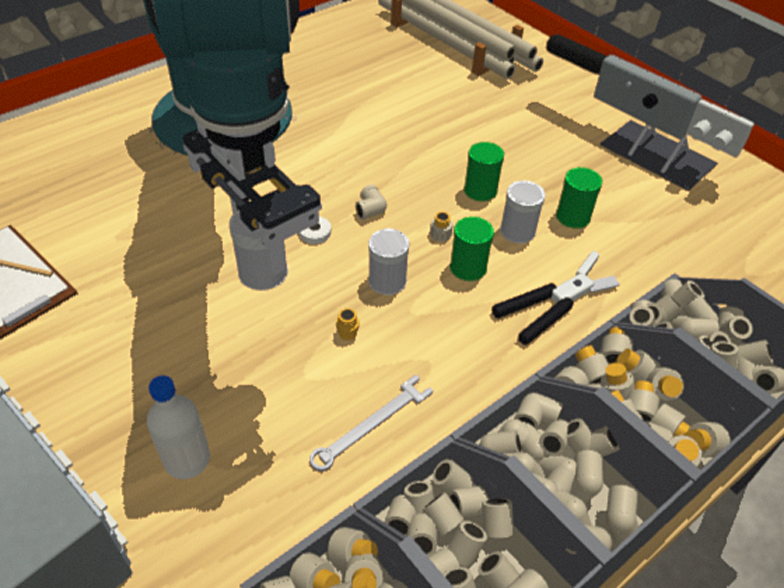

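The right tin is held upright at about px (258,250), with its underside at about 200 mm. The other two stand at (388,262) and (522,212), and nothing else has moved. Handing in.

```bash
python3 -c "
from workcell import arm
print(arm.hand_in())"
```

```text
the job is handed in; nothing more can be done
None
```

I handed the job in with the right tin, the heaviest at about 6.6 N (middle about 4.4 N, left about 2.0 N), held upright and still about 200 mm above the counter, and the left and middle tins standing back in their places; `hand_in` gave no verdict.

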